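# Seat a mould stopper with the ratchet clamp

### The job

Squeeze the two handles of the bench ratchet clamp together until the wooden stopper is pushed fully home in the plaster mould and the ratchet keeps the jaws firmly pressed on it with your hand off, without squeezing so hard that the plaster cracks. Then press the long handle gently down, out of the scissor plane, to free the ratchet so the clamp springs right open, and only then lift the mould out and stand it upright in the gap between the two cups on the ware board. Leave the cups, the bowl and the brush alone.

Things in the scene. Friction and masses are not known exactly. Their poses are not given: they have to be found in the camera images.
- clamp: Bench-fixed steel scissor clamp lying flat. Origin: foot of its pivot post on the bench; +x to the jaws and mould, -x to the handles, z up. Handles and jaws lie 45 mm up; base plate 8 mm thick, x -27..123, y +-45 mm, so only bench lies under the handles. The halves are geared: both always swing equally about the pivot, and spring open.
- half_a (a joint): Closing angle of each half, rad: 0 sprung fully open, 0.12 end stop. Ratchet teeth catch at 0.04, 0.06, 0.08, 0.10; let go, it slips back to the last one passed. Outside width over the two handles at the grips: 64 mm open, 42 mm at 0.12; the pads close on the mould 160 mm per rad. How far it takes to seat the stopper differs each time (jaw screw left anywhere in 6.5 mm).
- handle: The long springy handle of the clamp, on its -y side, polished steel, 20 mm wide, 12 mm tall, carrying the ratchet pawl; reaches 136 mm behind the pivot, 26 mm past the other handle. Origin: where it flexes, 25 mm behind the pivot, 45 mm up. Pressing its tail down 6 to 10 mm (5 to 15 N) frees the ratchet; it stops at 13 mm; above 45 N it is forced.
- grip_a (a point): On top of the short +y handle, middle of its flat bow (20 mm wide, 34 mm long, 12 mm tall), 92 mm behind the pivot, 51 mm above the bench. Both handles can be pinched here from above, on their outer sides, along the clamp's y.
- grip_b (a point): The same point on the long -y handle, beside grip_a: the top of its bow, 92 mm behind the pivot, 51 mm above the bench.
- thumb (a point): On top of the tail of the long handle, 125 mm behind the pivot, 51 mm above the bench, clear of the short handle: where to press down. It swings sideways with the handle as the clamp opens.
- cradle (a point): Middle of the clamp's wooden cradle floor, 12 mm above the bench, 82 mm ahead of the pivot, where the mould stands. A 32 mm high stop wall on its far (+x) side, a 6 mm lip on the near side, open on the y sides towards the jaw pads.
- mould: Small plaster mould, block 50 (x) by 40 (y) by 75 mm tall, 0.26 to 0.40 kg, origin under its centre, standing in the cradle with its axes along the clamp's. The stopper is in its +y face, 33 mm up. Grip it near the top across x (50 mm), above the jaws. Cracks if the jaws press above 27 N.
- bung: Wooden mould stopper, round head 22 mm across, 5 mm thick. Origin: middle of the head's outer face. It slides along the mould's y against about 10 N: starts with this face 29 to 30 mm from the mould's axis (gap under the head 4 to 5 mm); fully home the head is flat on the plaster, at 25 mm. The jaw pad is sprung, 5 N/mm; jaw force is about 1.2 x the pinch on the handles: 12 to 20 N seats it.
- board: Wooden ware board lying on the bench, 160 (x) by 280 (y) by 18 mm, origin under its centre. It may be on either side of the clamp.
- gap (a point): Middle of the board's top, 18 mm above the bench, in the gap between the two cups: where the mould goes, in any turn that fits.
- cup_a: White cup, 68 mm across, 50 mm tall, standing on the -y part of the board. Origin under its centre.
- cup_b: White cup like the other, on the +y part of the board.
- bowl: White bowl, 100 mm across, 45 mm tall, on the bench beyond the work. Origin under its centre.
- brush: Brush 170 mm long lying on the bench near the robot, along x. Origin under its middle.
Mind the look-alikes: they are no part of the job. Leave any orange or purple look-alike of the mould alone.

How it is judged (in metres and radians):
On the way, in this order (a step that is already met when the one before it is completed fails the run):
1. the ratchet holds the clamp shut on the mould with the hand off: stopper home (within 1 mm) and the jaw still pressing on it (y of bung in the frame of mould below 0.026 m and contact force between bung and clamp above 1 N and contact force between the fingers and clamp below 0.3 N and value of joint half_a above 0.035 rad), for 0.3 s.
2. the clamp has sprung open with the mould still in its cradle and the stopper home (value of joint half_a below 0.012 rad and horizontal distance between mould and cradle below 0.012 m and z of mould in the frame of clamp below 0.018 m and y of bung in the frame of mould below 0.026 m), for 0.2 s.
At the end, for the whole second after the job is handed in: The mould stands upright (within 0.08 rad), released and at rest on the ware board with its centre within 35 mm of the middle of the gap between the cups; its stopper is home (within 1 mm); the clamp is fully open (joint below 0.012 rad) (z of mould in the frame of board between 0.015 and 0.021 m and angle between mould's own z axis and vertical below 0.08 rad and horizontal distance between mould and gap below 0.035 m and linear speed of mould below 0.01 m/s and y of bung in the frame of mould below 0.026 m and value of joint half_a below 0.012 rad); the robot touches nothing.
It fails at once if the jaw pressed the stopper and mould with more than 27 N (the plaster cracks) (contact force between bung and clamp above 27 N).
It fails at once if the long handle was forced with more than 45 N (contact force between the fingers and handle above 45 N).
It fails at once if a cup, the bowl or the brush was moved by more than 15 mm (distance of any of cup_a, cup_b, bowl, brush from where it was at the start of the episode above 0.015 m).
It also fails if it takes over 67 s, if anything falls off the work surface, if the arm or the gripper's body presses on something with over 40 N, if the wrist force passes 120 N, or if a joint passes its speed limit or range.

### The arm

A 6-joint arm with a two-finger parallel gripper is mounted at the origin on the work surface. World frame = base frame: x ahead of the robot, y to its left, z up, the work surface at z = 0. Lengths are in mm, angles in rad, forces in N, time in s.
With the tool pointing down it reaches from about 275 to 850 mm from the base axis. Payload 19 kg.
Tool frame: the origin (TCP) lies midway between the tips of the shut fingers; the grasp point (between the pads) lies 19 mm behind it; z points along the fingers, y is the line along which they close (so a half turn about z gives the same grasp; the last joint's range is limited). The gripper opens to 85 mm and grips with 20 to 120 N. Pads are 22 mm wide; open, the fingers measure 114 mm over their backs; the gripper's body (76 mm by 85 mm) begins 54 mm behind the grasp point. The pads swing forward as they close: fully open they stand 13 mm farther back than shut.
Start: joints at [-1.344, 0.15, 1.437, -0, 1.554, -0.134], TCP at [202.961, -537.956, 231.267] pointing down, gripper open.
Joint ranges: [-2.8, 2.8], [-0.68, 2.1], [0.12, 2.68], [-1.39, 4.53], [0.16, 2.79], [-2.81, 2.81]. Speed limits (rad/s): [1.89, 1.89, 2.22, 3.01, 3.01, 3.01].

### API

Orientations are given as a unit quaternion [w, x, y, z].
In Python, from rig import observe, optics, job gives the robot as it stands.
- The arm moves only by the tool step_arm, never from a script. Its argument "rows" is a list of rows, each a list of 7 numbers: the shift along the tool's x, y, z in fractions of the full range, 1 being 0.75 m, then the turn, a rotation vector about the tool's x, y, z in shares of 180 degrees (1.0 is 180 degrees), then the opening, from -1 (shut) to 1 (fully open). In form: [[tx, ty, tz, wx, wy, wz, gripper], ...]. A call has 1 to 12 rows; each row is the pose to reach, as a shift and turn from the pose commanded when the call began, along the tool's axes at that moment; what a row does not reach only later rows make up. A row lasts 1/12 s, in which the tool goes at most 41.7 mm and 7.16 degrees, less where a joint would pass 70% of its speed; a pose out of reach is approached as far as the arm can. A shift or turn number past 1, either way, is cut back to 1. A call with a gripper value outside its range is refused whole. The fingers move at their own pace and stop on an object; "newtons" is the grip in N (left out, the last holds). Time passes only in rows, so rows that repeat a pose let the fingers close. It gives the time, the measured TCP pose, the force, the opening and the grip force at its end, in the units of the state.
- observe(): the state, without advancing time (a new reading comes with each control period).
- optics.get_image(name): name is "scene" or "top"; returns the picture (420x560x3 uint8, red, green, blue); there is no depth.
- optics.camera_params(name): a dict with "fov_y" (degrees; the focal length in pixels is half the picture's height over the tangent of half this angle, whatever the lens; pixels are square), "cx", "cy" (the principal point, pixels), "camera_from_world" (4x4, takes a point from world to camera coordinates). Camera axes: x right, y down, z forward; pixel columns grow to the right and rows downward; lengths in mm; the calibration is good to about 2 mm. A picture is of the moment at which its call begins. camera_params takes no time and is no camera call.
- job.job_done(): hands the job in; it is judged then, once.
Trained networks look in the newest picture that a camera, given by its name, has taken for a name from the list of things; names that differ only in an ending like _2 or _b are one class to them, and where a whole thing is asked for, a point or a joint stands for the part that bears it (a point fixed in the world has none). Each returns a list of dicts, best first, with "p" (0 to 1); they miss things now and then, are a little off and sometimes report something else, mostly with a low value. They report only what shows in the picture. A call takes as long as a camera call. They do not tell look-alikes from the thing itself.
- optics.recognise(name, camera): "centre" ([column, row] in pixels, amid what is visible of it).
The state is a dict: "clock": time; "qpos": joint angles; "joint_velocities": joint speeds; "effort": joint torques, N m; "eef_pos": TCP position; "tcp_rot": TCP orientation; "wrist_force": force on the tool from outside, world axes, zero at the start; "torque": the same for the moment, N m; "opening": finger opening in mm; "gripper_force": force on a finger pad.
Only numpy, scipy, OpenCV 4.12 (cv2) and the standard library are available. Lean on these libraries where they do the work, as an engineer would, in place of code of your own. Each camera call takes 0.05 s, during which the arm holds its last target. There are 200 camera calls.

## Working session

There is one attempt and no reset: what is moved stays moved. The work goes in short steps, Python scripts to look and compute and a tool call to move; the robot and the scene stay as the last step left them, time stands still between calls to the robot, and variables do not carry over. Pictures are saved under pics/ and viewed, at most 10 in all, crops included, and the job is handed in when it is done.

Besides the shell and the picture viewer there is one more tool, called after "Request:" in YAML: its name, and indented under it one key for each argument. step_arm: Moves the arm, as the interface text tells. Its arguments: {"type":"object","properties":{"rows":{"type":"array","items":{"type":"array","items":{"type":"number"}}},"newtons":{"type":"number"}},"required":["rows"]}

```bash
mkdir -p pics
cat > h.py <<'E'
import numpy as np, cv2
from rig import observe, optics, job
def P(n):
    c=optics.camera_params(n); T=np.array(c["camera_from_world"]); f=210/np.tan(np.radians(c["fov_y"])/2)
    K=np.array([[f,0,c["cx"]],[0,f,c["cy"]],[0,0,1]]); return K,T
def proj(n,p):
    K,T=P(n); q=K@(T[:3,:3]@np.array(p,float)+T[:3,3]); return q[:2]/q[2]
def onz(n,uv,z):
    K,T=P(n); R=T[:3,:3]; o=-R.T@T[:3,3]; d=R.T@np.linalg.solve(K,[*uv,1.]); return o+d*(z-o[2])/d[2]
def tri(uv1,uv2,a="scene",b="top"):
    M=[]
    for n in(a,b): K,T=P(n); M.append(K@T[:3])
    X=cv2.triangulatePoints(M[0],M[1],np.array(uv1,float).reshape(2,1),np.array(uv2,float).reshape(2,1)); return (X[:3]/X[3]).ravel()
def save(n,f): 
    im=optics.get_image(n); cv2.imwrite("pics/"+f,im[:,:,::-1]); return im
E
python3 - <<'E'
from h import *
for n in("scene","top"):
    save(n,n+"0.png"); K,T=P(n); print(n,K[0,0],(-T[:3,:3].T@T[:3,3]).round(), T[2,:3].round(2))
    for t in["clamp","handle","grip_a","thumb","mould","bung","board","cup_a","bowl","brush"]:
        try: print(t,[(round(d["p"],2),np.round(d["centre"]).tolist()) for d in optics.recognise(t,n)][:4])
        except Exception as e: print(t,e)
print(observe())
E
```

```text
scene 421.6615202865731 [1178.   28.  743.] [-0.67 -0.04 -0.74]
clamp [(0.65, [211.0, 201.0]), (0.61, [211.0, 222.0])]
handle [(0.8, [212.0, 170.0]), (0.41, [413.0, 205.0])]
grip_a [(0.93, [200.0, 202.0]), (0.59, [209.0, 171.0])]
thumb [(0.54, [210.0, 176.0])]
mould [(0.86, [261.0, 214.0]), (0.76, [128.0, 262.0]), (0.72, [200.0, 283.0])]
bung [(0.53, [131.0, 273.0]), (0.47, [214.0, 293.0]), (0.45, [210.0, 231.0]), (0.41, [250.0, 217.0])]
board [(0.63, [367.0, 229.0]), (0.53, [278.0, 288.0])]
cup_a [(0.84, [416.0, 208.0]), (0.82, [329.0, 203.0]), (0.51, [280.0, 286.0])]
bowl [(0.88, [279.0, 286.0])]
brush [(0.71, [285.0, 165.0])]
top 449.6573542869182 [ 371.    6. 1044.] [ 0.18 -0.03 -0.98]
clamp [(0.92, [337.0, 205.0])]
handle [(0.6, [264.0, 118.0]), (0.57, [342.0, 251.0]), (0.37, [261.0, 280.0])]
grip_a [(0.73, [334.0, 223.0]), (0.66, [340.0, 249.0])]
thumb [(0.95, [342.0, 251.0]), (0.24, [262.0, 281.0])]
mould [(0.77, [343.0, 177.0]), (0.76, [393.0, 143.0]), (0.69, [184.0, 207.0]), (0.68, [285.0, 199.0])]
bung []
board [(0.96, [181.0, 211.0]), (0.57, [261.0, 282.0])]
cup_a [(0.86, [134.0, 206.0]), (0.6, [218.0, 205.0]), (0.52, [182.0, 208.0])]
bowl [(0.59, [264.0, 120.0])]
brush [(0.81, [263.0, 282.0])]
{'clock': 1.1, 'qpos': array([-1.34399242e+00,  1.50494766e-01,  1.43739566e+00,  4.22959939e-06,
        1.55382338e+00, -1.33999308e-01]), 'joint_velocities': array([ 0.00042081, -0.00075862,  0.00031882, -0.00046642,  0.00012517,
       -0.00113855]), 'effort': array([ 2.74171442e-03, -7.12821221e+01, -5.71031034e+01, -1.15394201e-05,
        1.78265913e-03, -9.08287888e-06]), 'eef_pos': array([ 202.96478748, -537.94858278,  231.27171049]), 'tcp_rot': array([-6.06101512e-05,  9.83771718e-01,  1.79424645e-01, -6.97699431e-07]), 'wrist_force': array([ 0.58211891, -0.3940909 ,  0.3931714 ]), 'torque': array([-0.00822541, -0.02275167,  0.02616506]), 'gripper_force': 0.0, 'opening': 85.2513718502681}
```

Run:
```python
import cv2
for n,(x,y,w,h) in {"scene":(90,130,400,200),"top":(110,90,320,215)}.items():
    im=cv2.imread(f"pics/{n}0.png")[y:y+h,x:x+w]; s=800//w if n=="scene" else 2.5
    im=cv2.resize(im,None,fx=s,fy=s,interpolation=2); cv2.imwrite(f"pics/{n}0c.png",im); print(im.shape)
```

```text
(400, 800, 3)
(538, 800, 3)
```

View pics/scene0c.png

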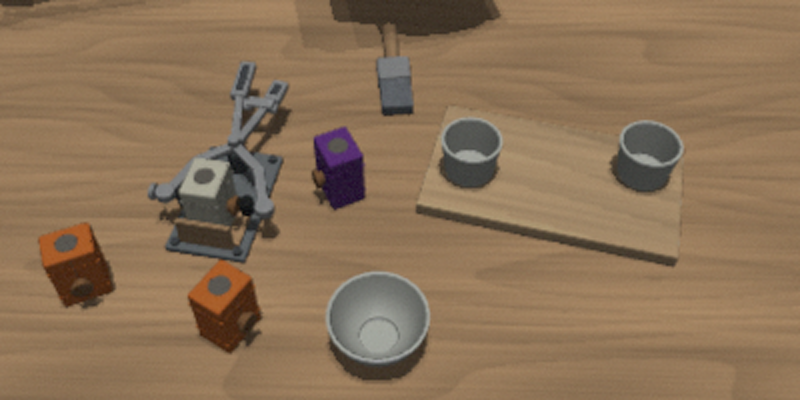

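View pics/top0c.png

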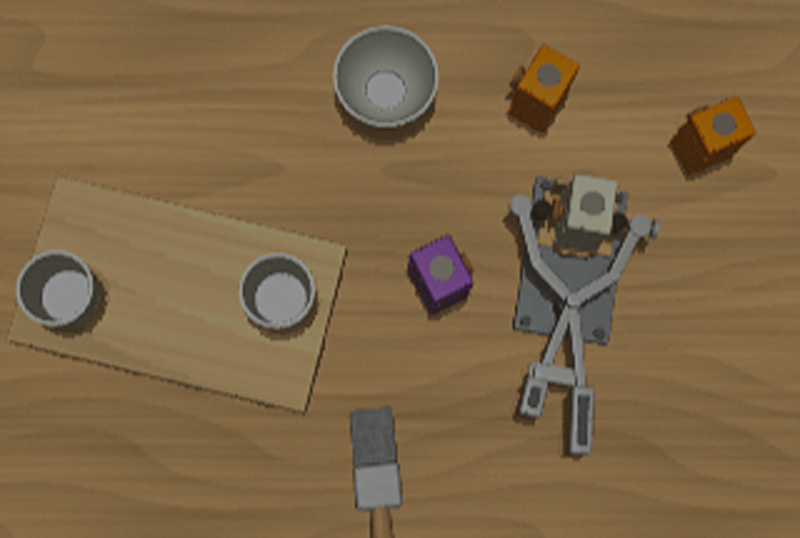

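```bash
cat > fit.py <<'E'
from h import *
from scipy.optimize import least_squares
T=lambda u,v:(110+u/2.5-.3,90+v/2.5-.3); S=lambda u,v:(90+u/2-.25,130+v/2-.25)
ob=[("top",T(515,328),(-27,45,8)),("top",T(606,343),(-27,-45,8)),("top",T(540,177),(123,45,8)),("scene",S(170,247),(123,-45,8)),("scene",S(247,257),(123,45,8)),("scene",S(283,155),(-27,45,8)),
("top",T(572,175),(107,20,87)),("top",T(618,180),(107,-20,87)),("top",T(611,236),(57,-20,87)),("top",T(567,231),(57,20,87)),
("scene",S(181,193),(107,-20,87)),("scene",S(222,197),(107,20,87)),("scene",S(233,163),(57,20,87)),("scene",S(195,159),(57,-20,87))]
def w(p,q): c,s=np.cos(p[2]),np.sin(p[2]); return np.array([p[0]+c*q[0]-s*q[1],p[1]+s*q[0]+c*q[1],q[2]])
f=lambda p:np.concatenate([proj(n,w(p,q))-uv for n,uv,q in ob])
if __name__=="__main__":
    r=least_squares(f,[450,-150,-.1],loss="soft_l1"); print(r.x,r.x[2]*57.3); print(f(r.x).reshape(-1,2).round(1).tolist())
    for k,a,b in[("shortbow",S(276,95),T(534,398)),("longbow",S(244,80),T(581,419)),("pivot",S(235,143),T(572,298)),("mouldtop",S(205,177),T(592,203))]: 
        X=tri(a,b); print(k,X.round(1)); d=X-[r.x[0],r.x[1],0];c,s=np.cos(r.x[2]),np.sin(r.x[2]);print("  clampframe",(c*d[0]+s*d[1]).round(1),(-s*d[0]+c*d[1]).round(1))
    for k,a in[("bd",(60,178)),("bd",(346,247)),("bd",(303,411)),("bd",(10,342))]: print(k,onz("top",T(*a),18).round(1))
    for k,a in[("cup rim",(57,290)),("cup rim",(278,291))]: print(k,onz("top",T(*a),68).round(1))
    for k,a in[("cup rim",(472,139)),("cup rim",(649,142))]: print(k,onz("scene",S(*a),68).round(1))
    print("purple",onz("top",T(441,266),75).round(1))
    # zooms
    for n,(x,y,W,H) in {"scene":(150,150,90,120),"top":(300,150,90,130)}.items():
        im=cv2.imread(f"pics/{n}0.png")[y:y+H,x:x+W]; cv2.imwrite(f"pics/{n}z.png",cv2.resize(im,None,fx=4.4,fy=4.4,interpolation=2))
    a,b=cv2.imread("pics/scenez.png"),cv2.imread("pics/topz.png");h=max(a.shape[0],b.shape[0])
    cv2.imwrite("pics/z.png",np.hstack([cv2.copyMakeBorder(i,0,h-i.shape[0],0,0,0) for i in(a,b)]))
E
python3 fit.py
```

```text
[ 542.60947166 -169.43593578  -44.11817701] -2527.971542769727
[[-1.4, 0.9], [0.3, 0.3], [-4.0, -0.1], [-2.4, -0.1], [-0.3, 0.5], [-0.7, -0.7], [-1.6, -0.7], [-2.1, -0.2], [-1.7, -0.8], [-2.1, -1.4], [-1.3, -0.8], [-2.8, -0.4], [-1.1, -1.8], [-0.5, -2.1]]
shortbow [ 456.  -134.7   39.7]
  clampframe -90.6 22.7
longbow [ 436.9 -175.3   45.7]
  clampframe -103.9 -20.2
pivot [ 545.1 -169.1   50.7]
  clampframe 2.5 0.6
mouldtop [ 624.5 -183.1   85. ]
  clampframe 83.0 -2.4
bd [662.3 301.5  18. ]
bd [598.2  33.7  18. ]
bd [445.6  71.   18. ]
bd [507.5 337.9  18. ]
cup rim [546.8 284.   68. ]
cup rim [547.1  91.6  68. ]
cup rim [549.3  96.5  68. ]
cup rim [549.4 287.4  68. ]
purple [569.1 -51.6  75. ]
```

View pics/z.png

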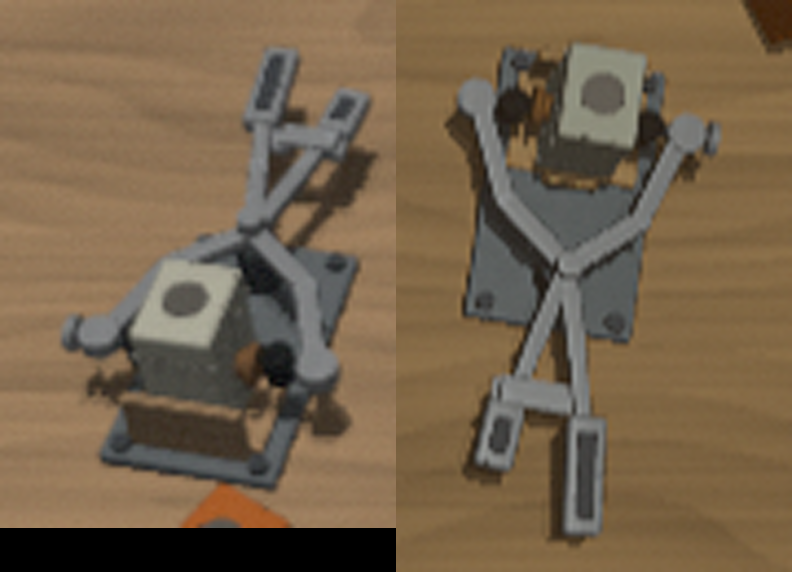

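```bash
cat > fit2.py <<'E'
from h import *
from fit import w
from scipy.optimize import least_squares
T=lambda u,v:(300+(u-396)/4.4-.4,150+v/4.4-.4); S=lambda u,v:(150+u/4.4-.4,150+v/4.4-.4)
ob=[("top",T(463,315),(-27,45,8)),("top",T(629,341),(-27,-45,8)),("top",T(503,46),(123,45,8)),
("top",T(572,43),(107,20,87)),("top",T(647,55),(107,-20,87)),("top",T(637,150),(57,-20,87)),("top",T(558,134),(57,20,87)),
("top",T(498,435),(-92,22,51)),("top",T(583,533),(-136,-22,51)),("top",T(570,266),(0,0,53)),
("scene",S(100,463),(123,-45,8)),("scene",S(272,488),(123,45,8)),("scene",S(357,260),(-27,45,8)),
("scene",S(132,320),(107,-20,87)),("scene",S(215,345),(107,20,87)),("scene",S(247,277),(57,20,87)),("scene",S(167,260),(57,-20,87)),
("scene",S(281,49),(-136,-22,51)),("scene",S(342,112),(-92,22,51)),("scene",S(253,220),(0,0,53))]
for cams in(("top","scene"),("top",),("scene",)):
    o=[q for q in ob if q[0] in cams]
    f=lambda p:np.concatenate([proj(n,w(p,q))-uv for n,uv,q in o])
    r=least_squares(f,[540,-170,-.13],loss="soft_l1"); print(r.x.round(3),r.x[2]*57.3); print(f(r.x).reshape(-1,2).round(1).tolist())
E
python3 fit2.py
```

```text
[ 5.43661e+02 -1.70082e+02 -1.50000e-01] -8.591013028148582
[[-0.4, -0.1], [-0.1, -0.1], [-1.2, -0.2], [-1.7, -0.9], [-1.0, -0.8], [-1.3, -0.7], [-1.3, 0.1], [0.3, 0.1], [-1.8, 0.7], [-1.0, -0.6], [-1.1, -1.6], [0.3, -1.2], [-0.4, -1.6], [-1.7, 3.3], [-1.7, 0.3], [-1.4, -2.7], [-1.5, -1.3], [0.4, -1.2], [-1.0, -1.3], [-1.4, 0.4]]
[ 5.43054e+02 -1.71958e+02 -1.59000e-01] -9.128810962078155
[[0.3, -0.1], [0.6, 0.3], [0.1, -0.0], [-0.4, -0.6], [0.3, -0.4], [-0.2, -0.3], [-0.2, 0.4], [0.8, 0.2], [-1.5, 0.9], [-0.1, -0.3]]
[ 5.46488e+02 -1.67578e+02 -1.44000e-01] -8.225002531813342
[[0.1, -0.4], [1.7, -0.1], [0.5, -0.7], [-0.5, 4.5], [-0.3, 1.4], [-0.2, -1.7], [-0.4, -0.2], [0.9, -0.5], [-0.3, -0.5], [-0.5, 1.3]]
```

```bash
cat >> h.py <<'E'
from scipy.spatial.transform import Rotation as Ro
C=np.array([544.,-170.]); YAW=-.15
def cl(x,y,z):
    c,s=np.cos(YAW),np.sin(YAW); return np.array([C[0]+c*x-s*y,C[1]+s*x+c*y,z])
def D(p,yaw):
    o=observe(); w,x,y,z=o["tcp_rot"]; R=Ro.from_quat([x,y,z,w]).as_matrix()
    G=np.array([[np.cos(yaw),np.sin(yaw),0],[np.sin(yaw),-np.cos(yaw),0],[0,0,-1]])
    print("t",o["clock"],"shift m",(R.T@(np.array(p)-o["eef_pos"])/1000).round(4),"turn",np.degrees(Ro.from_matrix(R.T@G).as_rotvec()).round(2),"target",np.round(p,1))
E
python3 - <<'E'
from h import *
D(cl(-92,0,120),YAW)
E
```

```text
t 1.1 shift m [ 0.3687 -0.2688  0.1113] turn [-1.000e-02  0.000e+00  2.927e+01] target [ 453.  -156.3  120. ]
```

The rows are not in the units I measure in: shifts go in shares of 0.75 m and turns go in shares of 180 degrees. I convert before sending: 0.369 m is 0.492, -0.269 m is -0.3587, 29.3 degrees is 0.1628.

Request:
step_arm:
  rows:
    - [0.492,-0.3587,0.148,0,0,0.1628,1]
    - [0.492,-0.3587,0.148,0,0,0.1628,1]
    - [0.492,-0.3587,0.148,0,0,0.1628,1]
    - [0.492,-0.3587,0.148,0,0,0.1628,1]
    - [0.492,-0.3587,0.148,0,0,0.1628,1]
    - [0.492,-0.3587,0.148,0,0,0.1628,1]
    - [0.492,-0.3587,0.148,0,0,0.1628,1]
    - [0.492,-0.3587,0.148,0,0,0.1628,1]
    - [0.492,-0.3587,0.148,0,0,0.1628,1]
    - [0.492,-0.3587,0.148,0,0,0.1628,1]
    - [0.492,-0.3587,0.148,0,0,0.1628,1]
    - [0.492,-0.3587,0.148,0,0,0.1628,1]
  newtons: 20

```text
clock: 2.1
eef_pos: [454.4, -152.5, 119.4]
tcp_rot: [-0.001, 0.997, -0.074, -0.0]
wrist_force: [-0.4, -1.5, -0.2]
opening: 85.6
gripper_force: 0.0
```

Request:
step_arm:
  rows:
    - [0,0,0,0,0,0,1]
    - [0,0,0,0,0,0,1]
    - [0,0,0,0,0,0,1]
    - [0,0,0,0,0,0,1]

```text
clock: 2.43
eef_pos: [453.0, -156.9, 120.6]
tcp_rot: [0.0, 0.997, -0.076, 0.0]
wrist_force: [-0.5, 0.0, 0.3]
opening: 85.3
gripper_force: 0.0
```

Run:
```python
from h import *
D(cl(-92,0,22),YAW)
a=save("scene","s1.png");b=save("top","t1.png")
a=a[140:260,160:260];b=b[150:280,290:400]
f=lambda i:cv2.resize(i,(400,480),interpolation=2)
cv2.imwrite("pics/z1.png",np.hstack([f(a),f(b)])[:,:,::-1])
```

```text
t 2.4333 shift m [-0.0001 -0.0007  0.0986] turn [ 0.01 -0.02 -0.1 ] target [ 453.  -156.3   22. ]
```

View pics/z1.png

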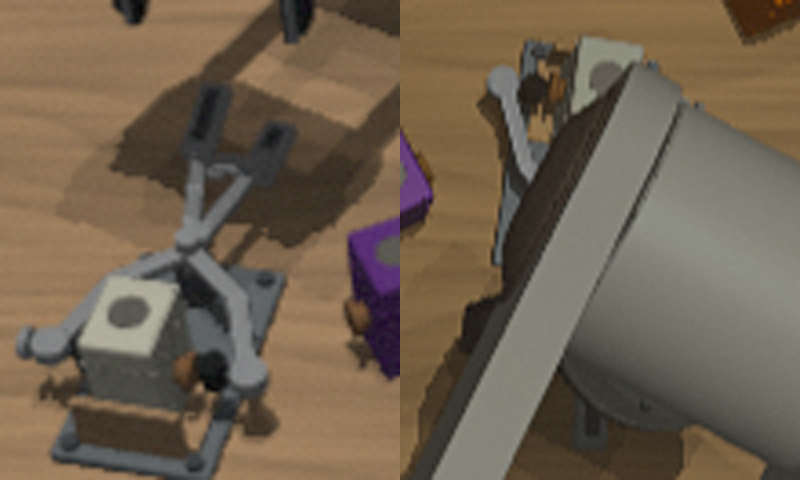

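In the tool's units: 0.07 m is 0.0933, -0.0007 m is -0.0009.

Request:
step_arm:
  rows:
    - [0,-0.0009,0.0467,0,0,0,1]
    - [0,-0.0009,0.0933,0,0,0,1]
    - [0,-0.0009,0.0933,0,0,0,1]
    - [0,-0.0009,0.0933,0,0,0,1]

```text
clock: 2.87
eef_pos: [452.5, -155.5, 50.0]
tcp_rot: [-0.001, 0.997, -0.076, -0.001]
wrist_force: [-0.4, 0.2, 0.5]
opening: 85.4
gripper_force: 0.0
```

Run:
```python
from h import *
D(cl(-92,0,22),YAW)
a=save("scene","s2.png"); a=a[150:220,170:260]
for p in(cl(-92,42.5,63),cl(-92,-42.5,63),cl(-92,22,51),cl(-92,-22,51)): print((proj("scene",p)-[170,150])*8)
cv2.imwrite("pics/z2.png",cv2.resize(a,None,fx=8,fy=8,interpolation=2)[:,:,::-1])
```

```text
t 2.8667 shift m [0.0007 0.0007 0.028 ] turn [-0.06  0.15 -0.09] target [ 453.  -156.3   22. ]
[513.93365614 169.63547056]
[237.11958868 136.21921819]
[450.95593029 191.05144607]
[308.89910484 173.73051972]
```

View pics/z2.png

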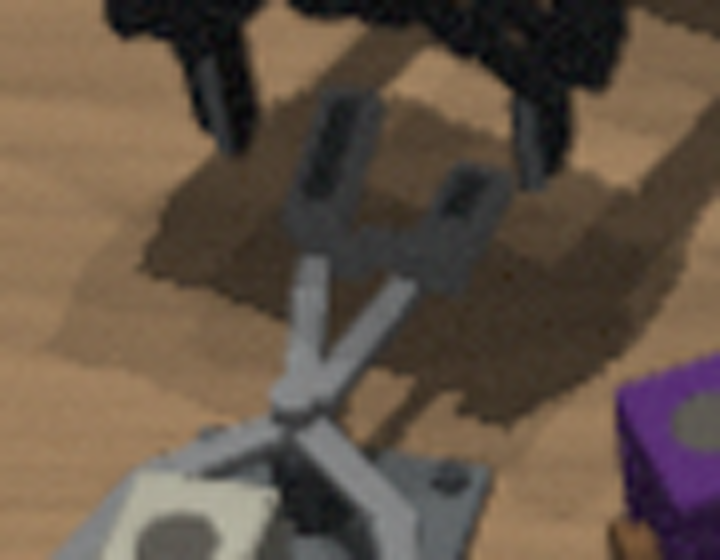

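```bash
sed -i 's/C=np.array.*; YAW/C=np.array([546.,-169.]); YAW/' h.py
python3 - <<'E'
from h import *
D(cl(-92,0,22),YAW)
E
```

```text
t 2.9167 shift m [ 0.0014 -0.0008  0.0295] turn [-0.01  0.   -0.08] target [ 455.  -155.3   22. ]
```

In the tool's units: 0.0295 m is 0.0393, 0.0014 m is 0.0019.

Request:
step_arm:
  rows:
    - [0.0019,-0.0011,0.02,0,0,0,1]
    - [0.0019,-0.0011,0.0393,0,0,0,1]
    - [0.0019,-0.0011,0.0393,0,0,0,0.8]
    - [0.0019,-0.0011,0.0393,0,0,0,0.65]
    - [0.0019,-0.0011,0.0393,0,0,0,0.65]
    - [0.0019,-0.0011,0.0393,0,0,0,0.65]
  newtons: 20

```text
clock: 3.42
eef_pos: [455.6, -155.2, 22.4]
tcp_rot: [0.0, 0.997, -0.075, 0.001]
wrist_force: [0.3, -0.6, 0.2]
opening: 70.2
gripper_force: 0.0
```

Request:
step_arm:
  rows:
    - [0,0,0,0,0,0,0.58]
    - [0,0,0,0,0,0,0.54]
    - [0,0,0,0,0,0,0.5]
    - [0,0,0,0,0,0,0.5]

```text
clock: 3.75
eef_pos: [455.0, -154.9, 21.1]
tcp_rot: [0.0, 0.997, -0.075, 0.0]
wrist_force: [-0.6, -2.0, 0.9]
opening: 64.2
gripper_force: 1.3
```

Request:
step_arm:
  rows:
    - [0,0,0,0,0,0,0.48]
    - [0,0,0,0,0,0,0.46]
    - [0,0,0,0,0,0,0.44]
    - [0,0,0,0,0,0,0.44]

```text
clock: 4.08
eef_pos: [454.8, -155.0, 20.9]
tcp_rot: [0.0, 0.997, -0.075, -0.0]
wrist_force: [-1.8, -4.9, 0.9]
opening: 61.8
gripper_force: 2.9
```

Request:
step_arm:
  rows:
    - [0,0.0011,0,0,0,0,0.43]
    - [0,0.002,0,0,0,0,0.42]
    - [0,0.002,0,0,0,0,0.4]
    - [0,0.002,0,0,0,0,0.4]

```text
clock: 4.42
eef_pos: [454.6, -156.1, 20.8]
tcp_rot: [-0.0, 0.997, -0.075, -0.0]
wrist_force: [0.0, -1.5, 1.5]
opening: 60.3
gripper_force: 2.6
```

Balanced now. Close on.

In the tool's units: 0.0003 m is 0.0004.

Request:
step_arm:
  rows:
    - [0,0.0004,0,0,0,0,0.38]
    - [0,0.0004,0,0,0,0,0.36]
    - [0,0.0004,0,0,0,0,0.34]
    - [0,0.0004,0,0,0,0,0.32]
    - [0,0.0004,0,0,0,0,0.32]

```text
clock: 4.83
eef_pos: [454.5, -156.1, 20.8]
tcp_rot: [-0.0, 0.997, -0.075, -0.0]
wrist_force: [-2.3, 4.8, 5.7]
opening: 56.5
gripper_force: 8.7
```

Request:
step_arm:
  rows:
    - [0,0,0,0,0,0,0.3]
    - [0,0,0,0,0,0,0.28]
    - [0,0,0,0,0,0,0.26]
    - [0,0,0,0,0,0,0.26]

```text
clock: 5.17
eef_pos: [454.4, -156.1, 20.8]
tcp_rot: [-0.0, 0.997, -0.075, -0.0]
wrist_force: [-3.0, 6.0, 6.8]
opening: 54.1
gripper_force: 12.5
```

In the tool's units: -0.0015 m is -0.002, -0.001 m is -0.0013.

Request:
step_arm:
  rows:
    - [0,-0.0008,-0.0013,0,0,0,0.25]
    - [0,-0.0008,-0.002,0,0,0,0.24]
    - [0,-0.0008,-0.002,0,0,0,0.23]
    - [0,-0.0008,-0.002,0,0,0,0.23]

```text
clock: 5.5
eef_pos: [454.2, -155.9, 21.9]
tcp_rot: [-0.0, 0.997, -0.075, -0.001]
wrist_force: [-4.3, -3.5, -4.8]
opening: 52.7
gripper_force: 12.7
```

In the tool's units: 0.0002 m is 0.0003.

Request:
step_arm:
  rows:
    - [0,0.0003,0,0,0,0,0.21]
    - [0,0.0003,0,0,0,0,0.195]
    - [0,0.0003,0,0,0,0,0.18]
    - [0,0.0003,0,0,0,0,0.18]

```text
clock: 5.83
eef_pos: [454.0, -156.0, 22.2]
tcp_rot: [-0.0, 0.997, -0.075, -0.001]
wrist_force: [-8.8, 0.2, 3.0]
opening: 50.6
gripper_force: 15.9
```

Request:
step_arm:
  rows:
    - [0,0,0,0,0,0,0.165]
    - [0,0,0,0,0,0,0.15]
    - [0,0,0,0,0,0,0.15]

```text
clock: 6.08
eef_pos: [453.9, -156.0, 22.3]
tcp_rot: [-0.0, 0.997, -0.075, -0.001]
wrist_force: [-11.0, -0.2, 5.5]
opening: 49.4
gripper_force: 16.3
```

In the tool's units: -0.0005 m is -0.0007.

Request:
step_arm:
  rows:
    - [0,0,-0.0007,0,0,0,0.142]
    - [0,0,-0.0007,0,0,0,0.134]
    - [0,0,-0.0007,0,0,0,0.134]

```text
clock: 6.33
eef_pos: [453.9, -156.0, 22.5]
tcp_rot: [-0.0, 0.997, -0.075, -0.001]
wrist_force: [-8.3, -1.5, -0.5]
opening: 48.6
gripper_force: 17.1
```

Run:
```python
from h import *
a=save("scene","s3.png")[190:270,160:260]
b=cv2.imread("pics/scene0.png")[190:270,160:260,::-1]
f=lambda i:cv2.resize(i,(400,320),interpolation=2)
cv2.imwrite("pics/z3.png",np.hstack([f(b),f(a)])[:,:,::-1])
```

```text
(no output)
```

View pics/z3.png

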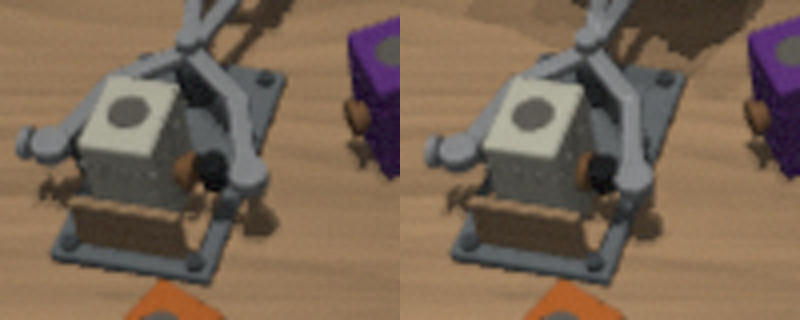

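Request:
step_arm:
  rows:
    - [0,0,0,0,0,0,0.125]
    - [0,0,0,0,0,0,0.115]
    - [0,0,0,0,0,0,0.115]

```text
clock: 6.63
eef_pos: [453.8, -155.9, 22.6]
tcp_rot: [-0.0, 0.997, -0.075, -0.001]
wrist_force: [-10.3, -0.1, 2.5]
opening: 47.9
gripper_force: 20.2
```

Request:
step_arm:
  rows:
    - [0,0,0,0,0,0,0.105]
    - [0,0,0,0,0,0,0.095]
    - [0,0,0,0,0,0,0.095]

```text
clock: 6.88
eef_pos: [453.8, -155.9, 22.6]
tcp_rot: [-0.0, 0.997, -0.075, -0.001]
wrist_force: [-10.4, -0.5, 2.7]
opening: 48.1
gripper_force: 20.2
```

Request:
step_arm:
  rows:
    - [0,0,0,0,0,0,0.3]
    - [0,0,0,0,0,0,0.5]
    - [0,0,0,0,0,0,0.6]
    - [0,0,0,0,0,0,0.6]
    - [0,0,0,0,0,0,0.6]
    - [0,0,0,0,0,0,0.6]
    - [0,0,0,0,0,0,0.6]
    - [0,0,0,0,0,0,0.6]

```text
clock: 7.55
eef_pos: [454.6, -156.1, 22.8]
tcp_rot: [-0.0, 0.997, -0.075, -0.0]
wrist_force: [-0.2, -0.1, 0.2]
opening: 68.2
gripper_force: 0.0
```

Run:
```python
from h import *
print(observe()["wrist_force"],observe()["gripper_force"])
a=save("scene","s4.png")
b=cv2.imread("pics/scene0.png")[:,:,::-1];c=cv2.imread("pics/s3.png")[:,:,::-1] if 0 else cv2.imread("pics/scene0.png")[:,:,::-1]
f=lambda i:cv2.resize(i[200:255,175:225],(400,440),interpolation=2)
cv2.imwrite("pics/z4.png",np.hstack([f(a),cv2.resize(a[140:220,175:248],(400,440),interpolation=2)])[:,:,::-1])
```

```text
[-0.21579004 -0.08126338  0.17560629] 0.0
```

View pics/z4.png

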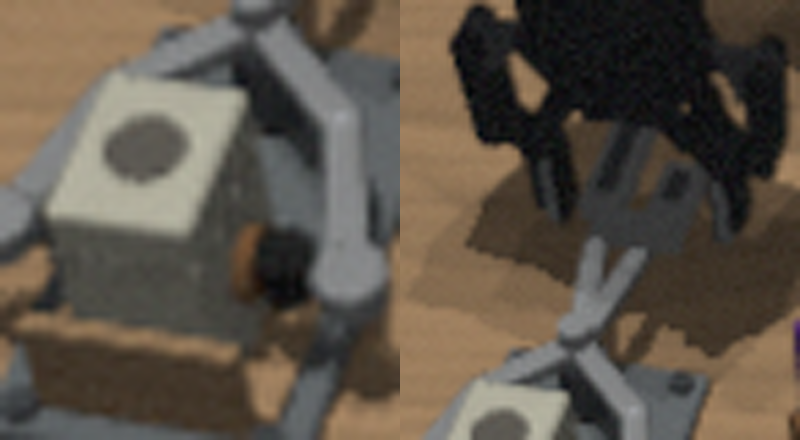

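Run:
```python
from h import *
t=np.linspace(0,2*np.pi,60)
z=lambda p:(proj("scene",p)-[175,200]+.5)*8
for q in((107,20,87),(57,20,87),(107,-20,87),(57,-20,87)): print(q,z(cl(*q)).round())
for y in(20,25,26,27,30):
    s=np.array([z(cl(82+11*np.cos(a),y,45+11*np.sin(a))) for a in t]); print(y,s.min(0).round(),s.max(0).round(),s.mean(0).round())
im=cv2.imread("pics/s4.png"); b=cv2.imread("pics/scene0.png")
for v in range(228,240): print(v,[tuple(int(k) for k in p[::-1]) for p in im[v,200:214]])
```

```text
(107, 20, 87) [181. 238.]
(57, 20, 87) [242.  90.]
(107, -20, 87) [ 29. 216.]
(57, -20, 87) [95. 70.]
20 [222. 224.] [250. 306.] [236. 265.]
25 [240. 226.] [268. 309.] [254. 268.]
26 [244. 227.] [272. 309.] [258. 269.]
27 [248. 227.] [275. 310.] [261. 269.]
30 [259. 229.] [286. 312.] [272. 271.]
228 [(70, 69, 64), (68, 68, 62), (75, 73, 67), (62, 60, 55), (63, 62, 54), (86, 71, 54), (102, 77, 53), (82, 63, 43), (51, 44, 38), (61, 60, 56), (68, 72, 70), (59, 63, 65), (73, 76, 76), (90, 95, 95)]
229 [(69, 68, 63), (72, 72, 65), (79, 78, 71), (63, 62, 56), (78, 67, 57), (107, 77, 54), (110, 79, 54), (66, 49, 35), (34, 31, 26), (33, 33, 31), (38, 37, 35), (37, 34, 35), (47, 47, 49), (60, 63, 64)]
230 [(70, 71, 65), (68, 68, 62), (70, 71, 64), (67, 66, 61), (88, 72, 59), (115, 83, 53), (100, 69, 45), (42, 36, 31), (33, 34, 31), (31, 36, 37), (36, 37, 35), (34, 35, 36), (35, 37, 35), (40, 41, 41)]
231 [(67, 67, 61), (64, 63, 57), (68, 67, 61), (76, 70, 60), (97, 73, 53), (110, 77, 50), (94, 68, 48), (30, 31, 28), (24, 28, 27), (31, 30, 29), (30, 29, 31), (29, 31, 29), (32, 32, 33), (33, 35
[... 916 characters left out ...]
35, 23, 13), (30, 25, 24), (17, 17, 23), (11, 12, 14), (23, 23, 25), (12, 10, 10), (36, 35, 35)]
237 [(71, 72, 64), (66, 65, 59), (67, 69, 59), (62, 60, 55), (62, 53, 46), (53, 41, 32), (52, 41, 29), (52, 49, 41), (32, 33, 32), (22, 16, 15), (19, 15, 17), (18, 18, 15), (22, 24, 23), (47, 39, 32)]
238 [(67, 66, 59), (70, 70, 62), (70, 69, 62), (67, 65, 59), (69, 66, 63), (62, 59, 54), (59, 53, 50), (56, 54, 47), (56, 51, 45), (34, 29, 18), (34, 33, 28), (54, 49, 42), (71, 60, 47), (80, 65, 51)]
239 [(73, 71, 64), (68, 66, 61), (66, 66, 60), (70, 68, 63), (67, 64, 60), (64, 62, 57), (66, 65, 58), (63, 58, 51), (60, 50, 41), (64, 53, 38), (94, 76, 58), (118, 97, 71), (93, 76, 57), (90, 73, 55)]
```

Run:
```python
from h import *
D(cl(-126,-16,75),YAW)
```

```text
t 7.6 shift m [-0.0337  0.0151 -0.0522] turn [-0.01  0.   -0.03] target [ 419. -166.   75.]
```

In the tool's units: -0.052 m is -0.0693, -0.03 m is -0.04.

Request:
step_arm:
  rows:
    - [0,0,-0.04,0,0,0,0.6]
    - [0,0,-0.0693,0,0,0,0.6]
    - [0,0,-0.0693,0,0,0,0]
    - [-0.0453,0.02,-0.0693,0,0,0,-1]
    - [-0.0453,0.02,-0.0693,0,0,0,-1]
    - [-0.0453,0.02,-0.0693,0,0,0,-1]
    - [-0.0453,0.02,-0.0693,0,0,0,-1]
    - [-0.0453,0.02,-0.0693,0,0,0,-1]
    - [-0.0453,0.02,-0.0693,0,0,0,-1]

```text
clock: 8.35
eef_pos: [419.2, -165.7, 74.6]
tcp_rot: [-0.0, 0.997, -0.075, -0.0]
wrist_force: [0.3, -0.0, 0.0]
opening: -0.6
gripper_force: 0.0
```

Run:
```python
from h import *
D(cl(-126,-16,52),YAW); print(observe()["opening"])
a=save("scene","s5.png")
for p in(cl(-126,-16,75),cl(-126,-15,51),cl(-92,0,51)): print((proj("scene",p)-[170,140]+.5)*8)
cv2.imwrite("pics/z5.png",cv2.resize(a[140:200,170:250],None,fx=8,fy=8,interpolation=2)[:,:,::-1])
```

```text
t 8.35 shift m [-0.0001  0.0003  0.0226] turn [-0.02  0.01 -0.01] target [ 419. -166.   52.]
-0.5822416238002117
[356.93890135 129.42073744]
[370.22627569 189.37711962]
[386.14526    271.04714708]
```

View pics/z5.png

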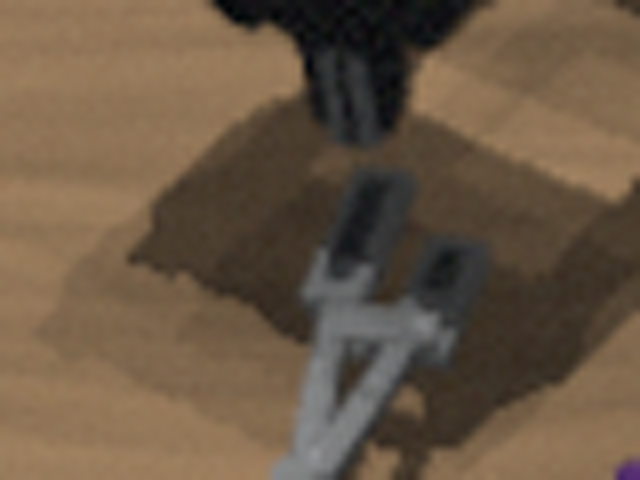

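In the tool's units: 0.0256 m is 0.0341, 0.0236 m is 0.0315.

Request:
step_arm:
  rows:
    - [0,-0.002,0.016,0,0,0,-1]
    - [0,-0.002,0.0288,0,0,0,-1]
    - [0,-0.002,0.0315,0,0,0,-1]
    - [0,-0.002,0.0341,0,0,0,-1]
    - [0,-0.002,0.0341,0,0,0,-1]

```text
clock: 8.82
eef_pos: [419.0, -164.3, 49.0]
tcp_rot: [-0.0, 0.997, -0.075, -0.0]
wrist_force: [-1.0, 0.6, 3.4]
opening: 0.4
gripper_force: 1.1
```

In the tool's units: 0.006 m is 0.008, 0.005 m is 0.0067.

Request:
step_arm:
  rows:
    - [0,0,0.002,0,0,0,-1]
    - [0,0,0.004,0,0,0,-1]
    - [0,0,0.0053,0,0,0,-1]
    - [0,0,0.0067,0,0,0,-1]
    - [0,0,0.008,0,0,0,-1]
    - [0,0,0.008,0,0,0,-1]

```text
clock: 9.32
eef_pos: [419.2, -164.5, 43.4]
tcp_rot: [0.0, 0.997, -0.075, 0.0]
wrist_force: [0.7, -0.5, 6.5]
opening: 0.2
gripper_force: 2.9
```

In the tool's units: 0.008 m is 0.0107, 0.006 m is 0.008.

Request:
step_arm:
  rows:
    - [0,0,0.0013,0,0,0,-1]
    - [0,0,0.0027,0,0,0,-1]
    - [0,0.004,0.0027,0,0,0,-1]
    - [0,0.008,0.0027,0,0,0,-1]
    - [0,0.0107,0.0027,0,0,0,-1]
    - [0,0.0107,0.0027,0,0,0,-1]

```text
clock: 9.82
eef_pos: [417.9, -172.4, 41.4]
tcp_rot: [-0.0, 0.997, -0.075, 0.0]
wrist_force: [-0.7, 1.0, 7.3]
opening: -0.3
gripper_force: 3.6
```

Run:
```python
from h import *
a=save("scene","s6.png")
f=lambda i:cv2.resize(i,(400,440),interpolation=2)
cv2.imwrite("pics/z6.png",np.hstack([f(a[200:255,175:225]),f(a[140:220,175:248])])[:,:,::-1])
```

```text
(no output)
```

View pics/z6.png

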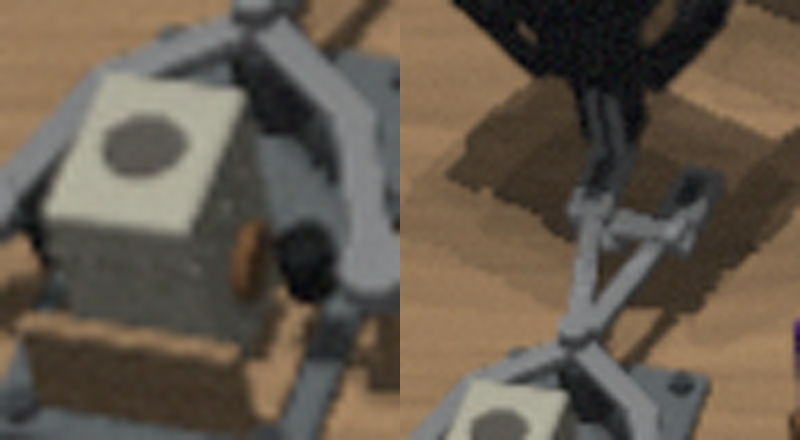

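In the tool's units: -0.11 m is -0.1467, -0.07 m is -0.0933.

Request:
step_arm:
  rows:
    - [0,0,-0.04,0,0,0,-1]
    - [0,0,-0.0933,0,0,0,-1]
    - [0,0,-0.1467,0,0,0,0]
    - [0,0,-0.1467,0,0,0,1]
    - [0,0,-0.1467,0,0,0,1]

```text
clock: 10.28
eef_pos: [418.6, -172.7, 153.1]
tcp_rot: [0.001, 0.997, -0.075, 0.002]
wrist_force: [-1.1, -0.3, -0.8]
opening: 35.7
gripper_force: 0.0
```

Run:
```python
from h import *
D(cl(82,1,130),YAW+np.pi/2)
```

```text
t 10.2833 shift m [ 0.2074 -0.0239  0.0238] turn [ 2.200e-01 -9.000e-02 -9.003e+01] target [ 627.2 -180.3  130. ]
```

In the tool's units: 0.207 m is 0.276, -0.024 m is -0.032, -90 degrees is -0.5.

Request:
step_arm:
  rows:
    - [0.276,-0.032,0.0307,0,0,-0.5,1]
    - [0.276,-0.032,0.0307,0,0,-0.5,1]
    - [0.276,-0.032,0.0307,0,0,-0.5,1]
    - [0.276,-0.032,0.0307,0,0,-0.5,1]
    - [0.276,-0.032,0.0307,0,0,-0.5,1]
    - [0.276,-0.032,0.0307,0,0,-0.5,1]
    - [0.276,-0.032,0.0307,0,0,-0.5,1]
    - [0.276,-0.032,0.0307,0,0,-0.5,1]
    - [0.276,-0.032,0.0307,0,0,-0.5,1]
    - [0.276,-0.032,0.0307,0,0,-0.5,1]
    - [0.276,-0.032,0.0307,0,0,-0.5,1]
    - [0.276,-0.032,0.0307,0,0,-0.5,1]

```text
clock: 11.28
eef_pos: [625.5, -179.4, 126.5]
tcp_rot: [-0.001, 0.779, 0.627, -0.001]
wrist_force: [-0.1, -0.9, -0.1]
opening: 85.5
gripper_force: 0.0
```

In the tool's units: -7 degrees is -0.0389.

Request:
step_arm:
  rows:
    - [0,0,0,0,0,-0.0389,1]
    - [0,0,0,0,0,-0.0389,1]
    - [0,0,0,0,0,-0.0389,1]

```text
clock: 11.53
eef_pos: [625.6, -179.5, 127.0]
tcp_rot: [-0.001, 0.743, 0.67, -0.0]
wrist_force: [0.5, 0.2, -0.8]
opening: 85.3
gripper_force: 0.0
```

Run:
```python
from h import *
D(cl(82,1,55),YAW+np.pi/2); print(observe()["qpos"].round(2))
a=save("scene","s7.png");print([(round(d["p"],2),np.round(d["centre"]).tolist()) for d in optics.recognise("mould","scene")])
cv2.imwrite("pics/z7.png",np.hstack([cv2.resize(a[160:260,170:260],(400,444),interpolation=2)])[:,:,::-1])
```

```text
t 11.5333 shift m [-0.0007  0.0018  0.072 ] turn [-0.1  -0.03  2.68] target [ 627.2 -180.3   55. ]
[-0.4   0.36  1.39  0.    1.39 -0.29]
[(0.91, [128.0, 259.0]), (0.91, [262.0, 214.0]), (0.7, [197.0, 228.0]), (0.56, [201.0, 284.0])]
```

In the tool's units: 0.072 m is 0.096, 0.03 m is 0.04, 2.7 degrees is 0.015.

Request:
step_arm:
  rows:
    - [-0.0013,0.0027,0.04,0,0,0.015,1]
    - [-0.0013,0.0027,0.0733,0,0,0.015,1]
    - [-0.0013,0.0027,0.096,0,0,0.015,1]
    - [-0.0013,0.0027,0.096,0,0,0.015,0.6]
    - [-0.0013,0.0027,0.096,0,0,0.015,0.4]
    - [-0.0013,0.0027,0.096,0,0,0.015,0.28]
    - [-0.0013,0.0027,0.096,0,0,0.015,0.22]
  newtons: 30

```text
clock: 12.22
eef_pos: [627.4, -180.6, 57.8]
tcp_rot: [-0.0, 0.757, 0.653, -0.0]
wrist_force: [-10.2, 2.5, 4.7]
opening: 52.1
gripper_force: 5.4
```

Request:
step_arm:
  rows:
    - [0,0,0,0,0,0,0.2]
    - [0,0,0,0,0,0,0.17]
    - [0,0,0,0,0,0,0.14]
    - [0,0,0,0,0,0,0.1]
    - [0,0,0,0,0,0,-0.1]
    - [0,0,0,0,0,0,-0.1]

```text
clock: 12.72
eef_pos: [626.4, -180.5, 58.2]
tcp_rot: [-0.001, 0.757, 0.653, -0.001]
wrist_force: [-22.9, 4.6, 15.8]
opening: 49.7
gripper_force: 29.1
```

In the tool's units: -0.014 m is -0.0187, -0.002 m is -0.0027.

Request:
step_arm:
  rows:
    - [0,-0.002,-0.0027,0,0,0,-0.1]
    - [0,-0.0033,-0.0053,0,0,0,-0.1]
    - [0,-0.004,-0.0107,0,0,0,-0.1]
    - [0,-0.004,-0.0187,0,0,0,-0.1]
    - [0,-0.004,-0.0187,0,0,0,-0.1]

```text
clock: 13.13
eef_pos: [625.7, -180.6, 72.1]
tcp_rot: [0.001, 0.757, 0.653, 0.001]
wrist_force: [0.9, 0.9, -2.8]
opening: 49.7
gripper_force: 32.7
```

In the tool's units: -0.1 m is -0.1333, -0.06 m is -0.08.

Request:
step_arm:
  rows:
    - [0,0,-0.04,0,0,0,-0.1]
    - [0,0,-0.08,0,0,0,-0.1]
    - [0,0,-0.1333,0,0,0,-0.1]
    - [0,0,-0.1333,0,0,0,-0.1]
    - [0,0,-0.1333,0,0,0,-0.1]

```text
clock: 13.55
eef_pos: [626.0, -180.7, 172.9]
tcp_rot: [0.002, 0.757, 0.653, 0.001]
wrist_force: [-0.6, -0.2, -5.4]
opening: 49.3
gripper_force: 33.9
```

Run:
```python
from h import *
D([551,188,172],YAW+np.pi/2)
for n in("scene","top"):
  optics.get_image(n)
  for t in("board","cup_a"): print(n,t,[(round(d["p"],2),np.round(d["centre"]).tolist(),onz(n,d["centre"],18 if t=="board" else 43).round().tolist()) for d in optics.recognise(t,n)])
```

```text
t 13.55 shift m [ 3.538e-01 -1.280e-01 -1.000e-04] turn [0.26 0.06 0.21] target [551 188 172]
scene board [(0.89, [370.0, 228.0], [586.0, 196.0, 18.0])]
scene cup_a [(0.8, [417.0, 207.0], [545.0, 299.0, 43.0])]
top board [(0.94, [180.0, 206.0], [556.0, 189.0, 18.0])]
top cup_a [(0.94, [132.0, 205.0], [552.0, 292.0, 43.0]), (0.64, [221.0, 206.0], [552.0, 93.0, 43.0])]
```

In the tool's units: 0.354 m is 0.472, 0.26 m is 0.3467.

Request:
step_arm:
  rows:
    - [0.0267,-0.0093,0,0,0,0,-0.1]
    - [0.0667,-0.024,0,0,0,0,-0.1]
    - [0.1133,-0.04,0,0,0,0,-0.1]
    - [0.16,-0.0573,0,0,0,0,-0.1]
    - [0.2067,-0.0747,0,0,0,0,-0.1]
    - [0.2533,-0.092,0,0,0,0,-0.1]
    - [0.3,-0.108,0,0,0,0,-0.1]
    - [0.3467,-0.1253,0,0,0,0,-0.1]
    - [0.3933,-0.1427,0,0,0,0,-0.1]
    - [0.4333,-0.1573,0,0,0,0,-0.1]
    - [0.46,-0.1667,0,0,0,0,-0.1]
    - [0.472,-0.1707,0,0,0,0,-0.1]

```text
clock: 14.85
eef_pos: [548.9, 191.2, 169.7]
tcp_rot: [-0.001, 0.756, 0.654, -0.0]
wrist_force: [0.7, 0.1, -3.3]
opening: 49.4
gripper_force: 33.8
```

In the tool's units: 0.1 m is 0.1333, 0.085 m is 0.1133.

Request:
step_arm:
  rows:
    - [0,0,0,0,0,0,-0.1]
    - [0,0,0,0,0,0,-0.1]
    - [0,0,0.04,0,0,0,-0.1]
    - [0,0,0.08,0,0,0,-0.1]
    - [0,0,0.1133,0,0,0,-0.1]
    - [0,0,0.1333,0,0,0,-0.1]
    - [0,0,0.1333,0,0,0,-0.1]
    - [0,0,0.1333,0,0,0,-0.1]

```text
clock: 15.52
eef_pos: [550.1, 187.4, 70.0]
tcp_rot: [-0.0, 0.757, 0.653, -0.001]
wrist_force: [0.0, -0.5, -3.6]
opening: 49.6
gripper_force: 33.7
```

Run:
```python
from h import *
D([551,188,64],YAW+np.pi/2)
a=save("scene","s8.png");b=save("top","t8.png")
f=lambda i:cv2.resize(i,(400,400),interpolation=2)
cv2.imwrite("pics/z8.png",np.hstack([f(a[140:280,290:430]),f(a[180:250,330:400])])[:,:,::-1])
```

```text
t 15.5167 shift m [0.0007 0.0008 0.006 ] turn [-0.07  0.03  0.14] target [551 188  64]
```

View pics/z8.png

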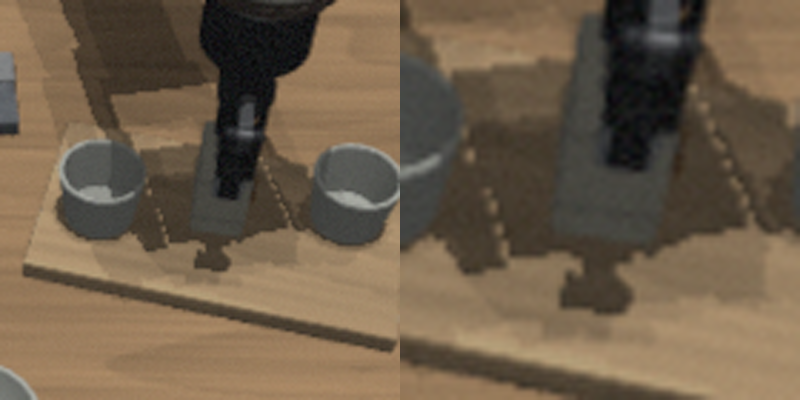

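Mould hangs upright, mid-gap between the cups and just above the board. Lower gently until contact shows.

In the tool's units: 0.005 m is 0.0067, 0.004 m is 0.0053.

Request:
step_arm:
  rows:
    - [0.0013,0.0013,0.0027,0,0,0,-0.1]
    - [0.0013,0.0013,0.0053,0,0,0,-0.1]
    - [0.0013,0.0013,0.0067,0,0,0,-0.1]
    - [0.0013,0.0013,0.0067,0,0,0,-0.1]

```text
clock: 15.95
eef_pos: [551.1, 189.4, 65.3]
tcp_rot: [-0.0, 0.757, 0.654, 0.0]
wrist_force: [0.5, -0.3, -3.6]
opening: 49.7
gripper_force: 33.8
```

In the tool's units: 0.002 m is 0.0027, 0.001 m is 0.0013.

Request:
step_arm:
  rows:
    - [0,0,0.0013,0,0,0,-0.1]
    - [0,0,0.0027,0,0,0,-0.1]
    - [0,0,0.0027,0,0,0,-0.1]

```text
clock: 16.2
eef_pos: [551.2, 189.5, 64.2]
tcp_rot: [0.0, 0.757, 0.654, 0.0]
wrist_force: [-5.0, 0.7, 8.6]
opening: 49.6
gripper_force: 35.2
```

In the tool's units: -0.14 m is -0.1867, -0.11 m is -0.1467.

Request:
step_arm:
  rows:
    - [0,0,-0.0007,0,0,0,0.2]
    - [0,0,-0.0007,0,0,0,0.3]
    - [0,0,-0.0007,0,0,0,0.5]
    - [0,0,-0.0007,0,0,0,0.8]
    - [0,0,-0.0007,0,0,0,1]
    - [0,0,-0.04,0,0,0,1]
    - [0,0,-0.0933,0,0,0,1]
    - [0,0,-0.1467,0,0,0,1]
    - [0,0,-0.1867,0,0,0,1]
    - [0,0,-0.1867,0,0,0,1]
    - [0,0,-0.1867,0,0,0,1]

```text
clock: 17.12
eef_pos: [551.7, 189.5, 205.0]
tcp_rot: [0.001, 0.757, 0.654, 0.001]
wrist_force: [-0.3, -0.3, -1.4]
opening: 85.1
gripper_force: 0.0
```

Run:
```python
from h import *
a=save("scene","s9.png")
p=lambda x,y,z:(551+np.cos(YAW)*x-np.sin(YAW)*y,189+np.sin(YAW)*x+np.cos(YAW)*y,z)
d=[(round(d["p"],2),np.round(d["centre"]).tolist()) for t in("mould","clamp","bung") for d in optics.recognise(t,"scene")]
print(d, "pred mould centre",proj("scene",p(0,0,60)).round(1),"clamp grip px",proj("scene",cl(-92,22,51)).round(),proj("scene",cl(-92,-22,51)).round())
# compare clamp region with start
b=cv2.imread("pics/scene0.png")[:,:,::-1]
for r,(y,x) in {"handles":(slice(158,200),slice(195,240)),"jaw b":(slice(205,250),slice(208,230))}.items(): print(r,np.abs(a[y,x].astype(int)-b[y,x]).mean().round(1))
top=[proj("scene",p(x,y,93)).round(1).tolist() for x in(-25,25) for y in(-20,20)]; print(top)
g=cv2.cvtColor(a[180:250,330:400],cv2.COLOR_RGB2HSV); m=((g[...,1]<50)&(g[...,2]>120)).astype('uint8'); n,l,s,c=cv2.connectedComponentsWithStats(m); print([(s[i].tolist(),(c[i]+[330,180]).round(1).tolist()) for i in range(1,n) if s[i,4]>40])
```

```text
[(0.94, [370.0, 202.0]), (0.92, [127.0, 260.0]), (0.79, [201.0, 282.0]), (0.67, [258.0, 213.0]), (0.75, [206.0, 220.0]), (0.41, [282.0, 286.0]), (0.62, [279.0, 285.0])] pred mould centre [368. 203.] clamp grip px [227. 174.] [209. 172.]
handles 2.8
jaw b 5.3
[[361.4, 183.2], [380.1, 185.5], [360.0, 199.9], [379.4, 202.3]]
[]
```

```bash
python3 -c "
from rig import job; print(job.job_done())"
```

```text
the job is handed in; nothing more can be done
None
```

I handed the job in at about 17 s without seeing the verdict: by my own readings the stopper was pressed home and held by the ratchet, the clamp sprang open, and the mould stands in the gap between the cups.

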